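# Clamp a pair of test bars on the magnetic chuck

### The arm

A 7-joint arm with a two-finger parallel gripper is mounted at the origin on the work surface. World frame = base frame: x ahead of the robot, y to its left, z up, the work surface at z = 0. Lengths are in m, angles in rad, forces in N, time in s.
With the tool pointing down it reaches from about 0.4 to 0.9 m from the base axis. Payload 5.6 kg.
Tool frame: the origin (TCP) lies midway between the tips of the shut fingers; the grasp point (between the pads) lies 19 mm behind it (ctrl.grip_depth is the distance from the TCP to the grasp point, in m); z points along the fingers, y is the line along which they close (so a half turn about z gives the same grasp; the last joint's range is limited). The gripper opens to 92 mm and grips with 3 to 60 N. Pads are 20 mm wide; open, the fingers measure 128 mm over their backs; the gripper's body (75 mm by 189 mm) begins 69 mm behind the grasp point.
Start: joints at [-1.249, 0.468, -0.012, 1.603, 0.006, 1.071, -0.056], TCP at [0.232, 0.607, 0.215] pointing down, gripper open.
Joint ranges: [-2.53, 2.53], [-0.31, 2.02], [-1.57, 1.55], [0.28, 2.44], [-1.29, 4.43], [0.15, 1.84], [-2.92, 2.92]. Speed limits (rad/s): [2.57, 2.57, 3.14, 3.14, 3.14, 3.14, 3.14].

### API

Orientations are given as a rotation vector (axis times angle).
In Python, from station import ctrl gives the robot as it stands. The module is installed in compiled form; this text tells all that it offers.
- The arm moves only by the shell command python3 -m jog 'ROWS' [OPENING] [FORCE]. ROWS is JSON, a list of rows, each an object of numbers: "tx", "ty", "tz": the shift along the tool's x, y, z in units of 40 mm (1.0 is 40 mm); "wx", "wy", "wz": the turn, a rotation vector about the tool's x, y, z in units of 6 degrees (1.0 is 6 degrees). In form: [{"tx": .., "ty": .., "tz": .., "wx": .., "wy": .., "wz": ..}, ...]. A call has 1 to 5 rows; each row is the pose to reach, as a shift and turn from the pose commanded when the call began, along the tool's axes at that moment; what a row does not reach only later rows make up. A row lasts 1/10 s, in which the tool goes at most 50 mm and 8.59 degrees, less where a joint would pass 70% of its speed; a pose out of reach is approached as far as the arm can. A call with a gripper value outside its range is refused whole. OPENING is the opening, from -1 (shut) to 1 (fully open), set as the call begins (- or left out, the last holds). The fingers move at their own pace and stop on an object; FORCE is the grip in N (left out, the last holds). Time passes only in rows, so rows that repeat a pose let the fingers close. It gives the time, the measured TCP pose, the force, the opening and the grip force at its end, in the units of the state.
- ctrl.read_state(): the state, without advancing time (a new reading comes with each control period).
- ctrl.get_image(name): name is "side" or "top" or "wrist"; returns (picture, depth): 420x560x3 uint8, red, green, blue; 420x560 float32, m along the optical axis (not along the pixel's ray), 0 where there is no reading.
- ctrl.camera_params(name): a dict with "fov_y" (degrees; the focal length in pixels is half the picture's height over the tangent of half this angle, whatever the lens; pixels are square), "cx", "cy" (the principal point, pixels), "dist_coeffs" ([k1, k2, p1, p2, k3] as OpenCV has them; the pictures are not rectified), "R" (3x3) and "t" (3): a world point X has camera coordinates R X + t; the wrist camera has in their place "hand_eye" (4x4, takes a point from camera to tool coordinates, whose origin is the TCP and whose axes are the flange's). Camera axes: x right, y down, z forward; pixel columns grow to the right and rows downward; lengths in m; the calibration is good to about 2 mm. A picture is of the moment at which its call begins: read the wrist's pose just before it. camera_params takes no time and is no camera call.
- ctrl.finish_job(): hands the job in; it is judged then, once.
The state is a dict: "clock": time; "joints": joint angles; "qd": joint speeds; "tau": joint torques, N m; "ee_pos": TCP position; "tcp_rot": TCP orientation; "ft_force": force on the tool from outside, world axes, zero at the start; "wrist_torque": the same for the moment, N m; "gripper_width": finger opening in m; "grip_force": force on a finger pad.
Only numpy, scipy, OpenCV 4.12 (cv2) and the standard library are available. Lean on these libraries where they do the work, as an engineer would, in place of code of your own. Each camera call takes 0.05 s, during which the arm holds its last target. There are 200 camera calls.

### The job

Pick up the two yellow-ended steel test bars together in one grasp and lay them side by side on the magnetic chuck, astride the red centre mark, with their plain ends square up against the back rail and their yellow ends away from it. When they lie home, swing the lever with the red handle fully across from off to on to switch the magnet on. Do not let the bars drop, and leave the blue-ended bar, the stone, the steel disc and the microscope where they are.

Things in the scene. Friction and masses are not known exactly. Their poses are not given: they have to be found in the camera images.
- bar_a: First square ground-steel test bar, 16 x 16 x 80 mm, 0.16 kg, one end dipped 15 mm deep in yellow paint, the other end plain steel. Origin at the centre of its underside; x along the bar towards the plain end, z up. The two yellow-ended bars start side by side on the bench, pointing the same way, 1 to 3 mm apart, ends even to 3 mm; bar_b lies on the side of the own +y axis of bar_a.
- bar_b: Second square ground-steel test bar, 16 x 16 x 80 mm, 0.16 kg, one end dipped 15 mm deep in yellow paint, the other end plain steel. Origin at the centre of its underside; x along the bar towards the plain end, z up.
- bar_a_plain (a point): Centre of the plain end face of bar_a, 40 mm from the middle of the bar and 8 mm above its underside. Axes as bar_a.
- bar_b_plain (a point): Centre of the plain end face of bar_b, likewise.
- bar_a_painted (a point): Centre of the yellow end face of bar_a, 40 mm from the middle of the bar and 8 mm above its underside.
- bar_b_painted (a point): Centre of the yellow end face of bar_b, likewise.
- chuck: Magnetic chuck bolted to the bench: steel block 100 mm deep (x), 175 mm long (y), 50 mm high, flat top striped with brass. Origin at the centre of its underside; x points to the back rail. The rail, 8 mm thick, runs along the whole +x edge, its face at x = 50 mm, and stands 6 mm above the top. Low bolted lugs at both ends. The magnet does not really pull: the bars just lie there.
- chuck_mark (a point): The red centre mark of the back rail: on the rail's inner face, midway along it, level with the chuck's top (50 mm above the bench). Axes as the chuck: x points out through the rail, y along it.
- magnet_lever (a joint): Magnet lever at the chuck's -y end, rad: 0 = off, leaning 50 degrees from upright to the chuck's front (-x); 0.87 upright; 1.745 = fully on, leaning 50 degrees to the back (+x), at its stop. Starts at 0 to 0.15. Its rod swings in the upright plane y = -108.5 mm of the chuck about x = 0, z = 32 mm. Stiff (0.15 N m), stays where left. Steel rod 10 mm in diameter.
- lever_handle (a point): Centre of the red handle of the lever: a cylinder 24 mm in diameter and 36 mm long that sticks out sideways (along the chuck's -y) from the end of the lever and turns freely on its pin. Its centre is 100 mm from the lever's axis and lies in the plane y = -134.5 mm of the chuck.
- blue_bar: A bystander: a square ground-steel test bar, 16 x 16 x 80 mm, 0.16 kg, one end dipped 15 mm deep in blue paint, the other end plain steel. Origin at the centre of its underside; x along the bar towards the plain end, z up. It lies by itself.
- stone: A bystander: bench stone for dressing, 150 x 50 x 25 mm, brown on dark grey, lying flat. Origin at the centre of its underside, x along it.
- ref_block: A bystander: hardness reference block, a steel disc 80 mm in diameter and 16 mm thick, lying on the bench. Origin at the centre of its underside.
- microscope: A bystander: upright reading microscope, black tube 38 mm (foot 48 mm) in diameter and 152 mm tall, standing on the steel disc. Origin at the centre of its foot.
Things that resemble listed ones, but are neither listed nor needed, are in the scene too. Leave any black look-alike of the bar_b alone.

How it is judged:
By the outcome, as a careful person would: the job done as asked, in the order asked, and still so for the second after the job is handed in, with the robot touching nothing.
It also fails if it takes over 58 s, if anything falls off the work surface, if the arm or the gripper's body presses on something with over 40 N, if the wrist force passes 120 N, or if a joint passes its speed limit or range.

## Working session

There is one attempt and no reset: what is moved stays moved. The work goes in short steps, Python scripts to look and compute and a shell command to move; the robot and the scene stay as the last step left them, time stands still between calls to the robot, and variables do not carry over. Pictures are saved under pics/ and viewed, at most 10 in all, crops included, and the job is handed in when it is done.

```bash
mkdir -p pics; cat > h.py <<'E'
import numpy as np, cv2
from scipy.spatial.transform import Rotation as R
from station import ctrl
def snap(n):
    s=ctrl.read_state(); im,d=ctrl.get_image(n); p=ctrl.camera_params(n)
    f=im.shape[0]/2/np.tan(np.radians(p["fov_y"])/2)
    K=np.array([[f,0,p["cx"]],[0,f,p["cy"]],[0,0,1.]])
    if "R" in p: Rc=np.array(p["R"]);t=np.array(p["t"]); M=Rc.T; o=-Rc.T@t
    else:
        H=np.array(p["hand_eye"]); T=R.from_rotvec(s["tcp_rot"]).as_matrix()
        M=T@H[:3,:3]; o=T@H[:3,3]+np.array(s["ee_pos"])
    return dict(im=im,d=d,K=K,D=np.array(p["dist_coeffs"],float),M=M,o=o)
def save(n,S): 
    np.savez(f"pics/{n}.npz",**S); cv2.imwrite(f"pics/{n}.png",S["im"][:,:,::-1])
def load(n): return dict(np.load(f"pics/{n}.npz"))
def rays(S,uv):
    q=cv2.undistortPoints(np.array(uv,float).reshape(-1,1,2),S["K"],S["D"]).reshape(-1,2)
    return np.c_[q,np.ones(len(q))]
def atz(S,uv,z):
    r=rays(S,uv)@S["M"].T; return S["o"]+r*((z-S["o"][2])/r[:,2])[:,None]
def dep(S,uv):
    uv=np.array(uv); d=S["d"][uv[:,1].astype(int),uv[:,0].astype(int)]
    return S["o"]+(rays(S,uv)*d[:,None])@S["M"].T
def proj(S,X):
    rv=cv2.Rodrigues(S["M"].T)[0]; t=-S["M"].T@S["o"]
    return cv2.projectPoints(np.array(X,float),rv,t,S["K"],S["D"])[0].reshape(-1,2)
def rel(target_pos,yaw=None):
    "tool-frame shift in 40mm units; turn to tool-down with tool-y at yaw (rad, world), in 6deg units"
    s=ctrl.read_state();T=R.from_rotvec(s["tcp_rot"])
    print("now",np.round(s["ee_pos"],4),"t",np.round(T.inv().apply(np.array(target_pos)-s["ee_pos"])/.04,3))
    if yaw is not None:
        y=np.array([np.cos(yaw),np.sin(yaw),0]);z=np.array([0,0,-1.]);x=np.cross(y,z)
        print("w",np.round(np.degrees((T.inv()*R.from_matrix(np.c_[x,y,z])).as_rotvec())/6,3))
E
python3 - <<'E'
from h import *
for n in("top","side","wrist"):
    S=snap(n); save(n+"0",S)
    print(n,S["o"].round(3),S["M"][:,2].round(2))
s=ctrl.read_state();print(s); print(R.from_rotvec(s["tcp_rot"]).as_matrix().round(3))
E
```

```text
top [ 0.401 -0.018  1.561] [ 0.15 -0.01 -0.99]
side [0.414 1.012 0.913] [ 0.15 -0.77 -0.63]
wrist [0.153 0.637 0.384] [ 0.28 -0.11 -0.96]
{'clock': 0.15, 'joints': array([-1.2489939 ,  0.46818468, -0.01159145,  1.60338577,  0.00602103,
        1.07139984, -0.05630995]), 'qd': array([ 0.00031404, -0.00198963,  0.00021602, -0.00409733,  0.00066277,
        0.00023981, -0.00156653]), 'tau': array([ 1.69215913e-03, -5.20952368e+01, -1.18551141e-02, -2.43974000e+01,
       -5.66716609e-02,  1.53844926e-02,  1.24598082e-04]), 'ee_pos': array([0.23181284, 0.60679137, 0.21386371]), 'tcp_rot': array([-5.69952744e-01, -3.08933821e+00,  2.10298136e-03]), 'ft_force': array([-0.48497666,  0.41176031, -0.40148263]), 'wrist_torque': array([-0.00379625, -0.02976457, -0.00380168]), 'grip_force': 0.0, 'gripper_width': 0.09172183184915313}
[[-0.934  0.357 -0.   ]
 [ 0.357  0.934 -0.001]
 [-0.    -0.001 -1.   ]]
```

View pics/top0.png

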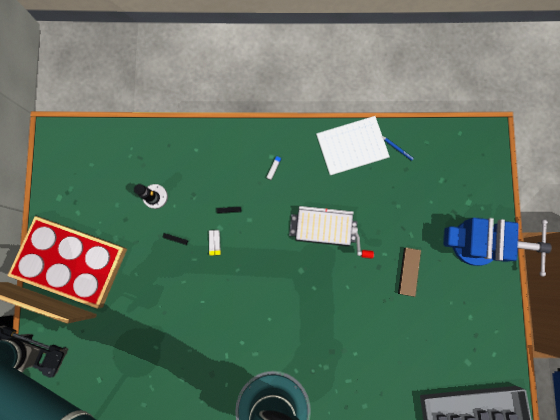

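View pics/side0.png

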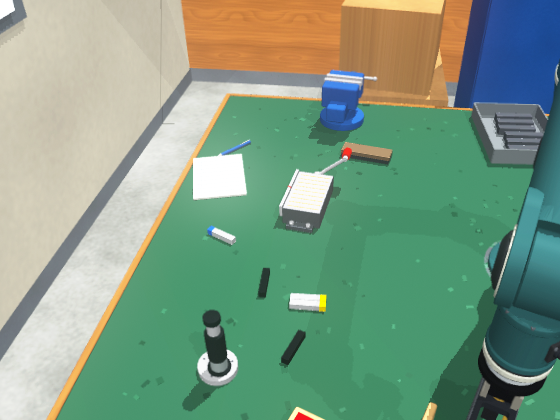

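The top view shows the yellow-ended pair at (214,242), yellow towards the robot. What could be mistaken for it is the blue bar (273,167) and the black look-alikes at (176,239) and (229,210). The chuck is at (325,226) with its rail on the far side, and the red handle is at (367,254). By the description I choose (214,242) and check it in a close crop.

```bash
python3 - <<'E'
from h import *
S=load("top0"); im=S["im"]
a=cv2.resize(im[200:275,160:260],None,fx=4,fy=4,interpolation=2)
b=cv2.resize(im[195:270,285:385],None,fx=4,fy=4,interpolation=2)
cv2.imwrite("pics/crop0.png",np.hstack([a,b])[:,:,::-1])
h=im.astype(int)
def m(mask,x0,y0,x1,y1,z,n):
    k=np.zeros(mask.shape,bool);k[y0:y1,x0:x1]=mask[y0:y1,x0:x1]
    v,u=np.nonzero(k); P=atz(S,np.c_[u,v],z); c=P.mean(0)
    r=cv2.minAreaRect(np.float32(P[:,:2]*1000)); print(n,len(u),u.mean().round(1),v.mean().round(1),c.round(4),r)
    print(" dep",np.median(dep(S,np.c_[u,v]),0).round(4))
r,g,bl=h[...,0],h[...,1],h[...,2]
m((r>150)&(g>130),200,225,230,262,.016,"pair")
m((r>150)&(g>130)&(bl<90),200,225,230,262,.016,"yellow")
m((r>150)&(g>130)&(bl>120),200,225,230,262,.016,"white")
m((r>130)&(g>110),290,200,360,250,.05,"chuck")
m((r>130)&(g<70)&(bl<70),350,240,385,265,.1,"handle")
E
```

```text
pair 264 213.9 242.5 [0.5181 0.1909 0.016 ] ((519.846923828125, 189.09719848632812), (78.8536605834961, 35.5864143371582), 1.2006324529647827)
 dep [0.5171 0.191  0.0153]
yellow 46 214.4 252.4 [0.486  0.1888 0.016 ] ((486.8935241699219, 188.40576171875), (12.936145782470703, 35.585662841796875), 1.2082537412643433)
 dep [0.4867 0.1891 0.0155]
white 216 213.8 240.3 [0.5252 0.1914 0.016 ] ((526.3615112304688, 190.77676391601562), (65.74517822265625, 32.49979019165039), 1.1744197607040405)
 dep [0.5262 0.1911 0.0152]
chuck 1951 325.9 225.6 [ 0.5688 -0.1714  0.05  ] ((568.1251220703125, -174.231201171875), (222.29415893554688, 118.55867004394531), 81.54518127441406)
 dep [ 0.5676 -0.1709  0.0501]
handle 83 367.4 253.8 [ 0.4759 -0.2922  0.1   ] ((476.46527099609375, -292.6790771484375), (33.74696350097656, 21.51713752746582), 88.27122497558594)
 dep [ 0.4749 -0.2901  0.1073]
```

View pics/crop0.png

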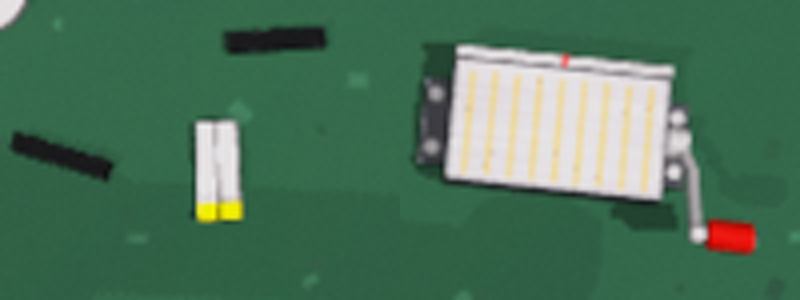

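The crop confirms two adjacent bars with yellow ends towards the robot. The chuck's red mark is mid-rail and the lever leans to the front (off).

```bash
python3 - <<'E'
from h import *
rel([.515,.19,.15],np.radians(93))
E
```

```text
now [0.2318 0.6068 0.2139] t [-10.332  -7.205   1.608]
w [-1.300e-02 -1.000e-03 -3.984e+00]
```

```bash
python3 -m jog '[{"tx":-1.2,"ty":-0.8,"tz":0},{"tx":-2.2,"ty":-1.5,"tz":0.2},{"tx":-3.2,"ty":-2.2,"tz":0.4},{"tx":-4.2,"ty":-2.9,"tz":0.6},{"tx":-5.2,"ty":-3.6,"tz":0.8}]' 0.5; python3 -m jog '[{"tx":-1,"ty":-0.7,"tz":0.2},{"tx":-2,"ty":-1.4,"tz":0.4,"wz":-1},{"tx":-3,"ty":-2.1,"tz":0.6,"wz":-2},{"tx":-4.5,"ty":-3.2,"tz":0.8,"wz":-3},{"tx":-5.1,"ty":-3.6,"tz":0.8,"wz":-4}]'; python3 -c "
from h import *
rel([.515,.19,.15],np.radians(93))"
```

```text
now [0.2318 0.6068 0.2139] t [-10.332  -7.205   1.608]
w [-1.300e-02 -1.000e-03 -3.984e+00]validation failed for argument at $[0]...
validation failed for argument at $[0]...
```

```bash
python3 -m jog '[{"tx":-1,"ty":-0.7,"tz":0.1,"wx":0,"wy":0,"wz":0},{"tx":-2,"ty":-1.4,"tz":0.2,"wx":0,"wy":0,"wz":0},{"tx":-3,"ty":-2.1,"tz":0.4,"wx":0,"wy":0,"wz":0},{"tx":-4,"ty":-2.8,"tz":0.6,"wx":0,"wy":0,"wz":0},{"tx":-5,"ty":-3.5,"tz":0.8,"wx":0,"wy":0,"wz":0}]' 0.5
```

```text
clock: 0.65
ee_pos: [0.3695, 0.4032, 0.1823]
tcp_rot: [0.57, 3.089, 0.0]
ft_force: [1.2, -0.2, -0.7]
gripper_width: 0.0693
grip_force: 0.0
```

```bash
python3 -m jog '[{"tx":-1,"ty":-0.7,"tz":0.2,"wx":0,"wy":0,"wz":-1},{"tx":-2,"ty":-1.4,"tz":0.4,"wx":0,"wy":0,"wz":-2},{"tx":-3,"ty":-2.1,"tz":0.6,"wx":0,"wy":0,"wz":-3},{"tx":-4,"ty":-2.8,"tz":0.8,"wx":0,"wy":0,"wz":-4},{"tx":-5.3,"ty":-3.7,"tz":0.8,"wx":0,"wy":0,"wz":-4}]'; python3 -m jog '[{"tx":0,"ty":0,"tz":0,"wx":0,"wy":0,"wz":0},{"tx":0,"ty":0,"tz":0,"wx":0,"wy":0,"wz":0},{"tx":0,"ty":0,"tz":0,"wx":0,"wy":0,"wz":0}]'; python3 -c "
from h import *
rel([.515,.19,.15],np.radians(93)); S=snap('wrist'); save('w1',S); print(proj(S,[[.519,.19,.016],[.559,.19,.016],[.479,.19,.016]]))"
```

```text
clock: 1.15
ee_pos: [0.5065, 0.2001, 0.1495]
tcp_rot: [0.089, -3.138, 0.001]
ft_force: [1.3, 0.4, -0.5]
gripper_width: 0.0693
grip_force: 0.0
clock: 1.45
ee_pos: [0.5058, 0.2033, 0.1505]
tcp_rot: [0.087, -3.14, -0.001]
ft_force: [-0.8, 0.4, -0.2]
gripper_width: 0.0688
grip_force: 0.0
now [0.5058 0.2033 0.1505] t [-0.212 -0.345  0.011]
w [ 0.005 -0.006  0.03 ]
[[265.22688511 206.60423068]
 [263.47911284 246.88565979]
 [267.13949009 163.22733687]]
```

View pics/w1.png

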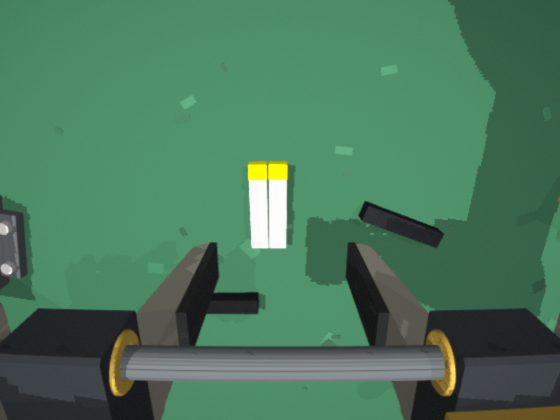

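The wrist view shows the pair at (268,205), yellow ends at the top (y≈170), with black look-alikes at (400,224) and (230,302) clear of the fingers' path. Now the precise pose.

```bash
cat >> h.py <<'E'
def pairpose(S,box,z):
    x0,y0,x1,y1=box; h=S["im"].astype(int); k=np.zeros(h.shape[:2],bool)
    k[y0:y1,x0:x1]=((h[...,0]>140)&(h[...,1]>120))[y0:y1,x0:x1]
    v,u=np.nonzero(k); P=atz(S,np.c_[u,v],z)[:,:2]*1000
    d=dep(S,np.c_[u,v])[:,2]; print("px",len(u),"depth z",np.median(d))
    (c,w,a)=cv2.minAreaRect(np.float32(P)); print("rect",np.round(c,1),np.round(w,1),round(a,2))
E
python3 - <<'E'
from h import *
S=load("w1"); pairpose(S,(235,150,300,255),.016)
h=S["im"].astype(int); x=atz(S,[(259,171),(278,171),(260,248),(279,248),(268.5,205)],.016); print(x.round(4))
print(dep(S,[(259,205),(278,205)]).round(4))
rel([.518,.1915,.15],np.radians(93))
E
```

```text
px 3246 depth z 0.015600511218193586
rect [518.5 192.3] [83.  34.7] 3.17
[[0.4863 0.1831 0.016 ]
 [0.4854 0.1999 0.016 ]
 [0.5603 0.1868 0.016 ]
 [0.5593 0.2047 0.016 ]
 [0.5173 0.1929 0.016 ]]
[[0.5179 0.1843 0.0156]
 [0.5172 0.2015 0.0148]]
now [0.5056 0.2037 0.1505] t [-0.291 -0.322  0.013]
w [ 0.006 -0.005  0.041]
```

```bash
python3 -m jog '[{"tx":-0.31,"ty":-0.3,"tz":0.5,"wx":0,"wy":0,"wz":0},{"tx":-0.31,"ty":-0.3,"tz":1.2,"wx":0,"wy":0,"wz":0},{"tx":-0.31,"ty":-0.3,"tz":2.0,"wx":0,"wy":0,"wz":0},{"tx":-0.31,"ty":-0.3,"tz":2.5,"wx":0,"wy":0,"wz":0},{"tx":-0.31,"ty":-0.3,"tz":2.5,"wx":0,"wy":0,"wz":0}]'; python3 -c "
from h import *
rel([.5185,.192,.004],np.radians(93))"
```

```text
clock: 2.0
ee_pos: [0.5166, 0.1917, 0.048]
tcp_rot: [0.089, -3.135, 0.002]
ft_force: [0.3, -0.0, -0.6]
gripper_width: 0.069
grip_force: 0.0
now [0.5166 0.1917 0.048 ] t [-0.053  0.005  1.1  ]
w [-0.014 -0.053  0.045]
```

```bash
python3 -m jog '[{"tx":-0.05,"ty":0,"tz":0.5,"wx":0,"wy":0,"wz":0},{"tx":-0.05,"ty":0,"tz":0.9,"wx":0,"wy":0,"wz":0},{"tx":-0.05,"ty":0,"tz":1.08,"wx":0,"wy":0,"wz":0},{"tx":-0.05,"ty":0,"tz":1.08,"wx":0,"wy":0,"wz":0},{"tx":-0.05,"ty":0,"tz":1.08,"wx":0,"wy":0,"wz":0}]'; python3 -m jog '[{"tx":0,"ty":0,"tz":0,"wx":0,"wy":0,"wz":0},{"tx":0,"ty":0,"tz":0,"wx":0,"wy":0,"wz":0},{"tx":0,"ty":0,"tz":0,"wx":0,"wy":0,"wz":0},{"tx":0,"ty":0,"tz":0,"wx":0,"wy":0,"wz":0},{"tx":0,"ty":0,"tz":0,"wx":0,"wy":0,"wz":0}]' -1 40;  python3 -m jog '[{"tx":0,"ty":0,"tz":0,"wx":0,"wy":0,"wz":0},{"tx":0,"ty":0,"tz":0,"wx":0,"wy":0,"wz":0},{"tx":0,"ty":0,"tz":0,"wx":0,"wy":0,"wz":0},{"tx":0,"ty":0,"tz":0,"wx":0,"wy":0,"wz":0},{"tx":0,"ty":0,"tz":0,"wx":0,"wy":0,"wz":0}]'
```

```text
clock: 2.5
ee_pos: [0.5221, 0.1916, 0.0084]
tcp_rot: [-0.086, 3.139, 0.001]
ft_force: [-0.7, -0.5, 0.7]
gripper_width: 0.0691
grip_force: 0.0
clock: 3.0
ee_pos: [0.5217, 0.191, 0.0076]
tcp_rot: [-0.085, 3.14, 0.0]
ft_force: [-0.2, -1.2, 1.9]
gripper_width: 0.0314
grip_force: 40.1
clock: 3.5
ee_pos: [0.5217, 0.191, 0.0076]
tcp_rot: [-0.085, 3.14, 0.0]
ft_force: [-0.7, -0.5, 3.6]
gripper_width: 0.0315
grip_force: 40.0
```

```bash
python3 -m jog '[{"tx":0,"ty":0,"tz":-0.2,"wx":0,"wy":0,"wz":0},{"tx":0,"ty":0,"tz":-0.6,"wx":0,"wy":0,"wz":0},{"tx":0,"ty":0,"tz":-1.4,"wx":0,"wy":0,"wz":0},{"tx":0,"ty":0,"tz":-2.4,"wx":0,"wy":0,"wz":0},{"tx":0,"ty":0,"tz":-3.4,"wx":0,"wy":0,"wz":0}]' - 45; python3 - <<'E'
from h import *
S=load("top0")
k=lambda x,y:(285+(x-400)/4-.4,195+y/4-.4)
X=atz(S,[k(565,62),k(458,52),k(673,74),k(446,178),k(661,198)],.053);print(X.round(4))
d=X[1]-X[2];print(np.degrees(np.arctan2(-d[0],d[1])))
rel([.54,-.16,.15],np.radians(84))
E
```

```text
clock: 4.0
ee_pos: [0.5206, 0.1903, 0.1441]
tcp_rot: [0.084, -3.138, 0.002]
ft_force: [1.1, 0.4, -2.6]
gripper_width: 0.0311
grip_force: 45.0
[[ 0.6185 -0.1719  0.053 ]
 [ 0.6268 -0.0859  0.053 ]
 [ 0.6086 -0.2585  0.053 ]
 [ 0.5253 -0.0754  0.053 ]
 [ 0.509  -0.2464  0.053 ]]
-6.031399834021943
now [0.5206 0.1903 0.1441] t [-0.013 -8.771 -0.138]
w [-0.011 -0.019  1.514]
```

```bash
python3 -m jog '[{"tx":0,"ty":-0.5,"tz":-0.1,"wx":0,"wy":0,"wz":0.3},{"tx":0,"ty":-1.3,"tz":-0.1,"wx":0,"wy":0,"wz":0.6},{"tx":0,"ty":-2.3,"tz":-0.1,"wx":0,"wy":0,"wz":0.9},{"tx":0,"ty":-3.3,"tz":-0.1,"wx":0,"wy":0,"wz":1.2},{"tx":0,"ty":-4.3,"tz":-0.1,"wx":0,"wy":0,"wz":1.5}]'; python3 -m jog '[{"tx":0.1,"ty":-1,"tz":0,"wx":0,"wy":0,"wz":0},{"tx":0.2,"ty":-2,"tz":0,"wx":0,"wy":0,"wz":0},{"tx":0.4,"ty":-3,"tz":0,"wx":0,"wy":0,"wz":0},{"tx":0.5,"ty":-3.8,"tz":0,"wx":0,"wy":0,"wz":0},{"tx":0.6,"ty":-4.4,"tz":0,"wx":0,"wy":0,"wz":0}]';python3 -m jog '[{"tx":0,"ty":0,"tz":0,"wx":0,"wy":0,"wz":0},{"tx":0,"ty":0,"tz":0,"wx":0,"wy":0,"wz":0},{"tx":0,"ty":0,"tz":0,"wx":0,"wy":0,"wz":0}]'; python3 -c "
from h import *
rel([.545,-.165,.15],np.radians(84)); S=snap('wrist'); save('w2',S); print(proj(S,[[.6185,-.172,.05]]))"
```

```text
clock: 4.5
ee_pos: [0.5292, 0.0163, 0.146]
tcp_rot: [-0.166, -3.134, 0.002]
ft_force: [0.9, 0.2, -3.4]
gripper_width: 0.0317
grip_force: 45.0
clock: 5.0
ee_pos: [0.4861, -0.1568, 0.146]
tcp_rot: [-0.169, -3.134, 0.001]
ft_force: [0.6, 0.5, -3.0]
gripper_width: 0.0312
grip_force: 45.0
clock: 5.3
ee_pos: [0.4883, -0.1526, 0.1466]
tcp_rot: [-0.161, -3.136, -0.001]
ft_force: [-0.5, 0.3, -2.6]
gripper_width: 0.0315
grip_force: 45.0
now [ 0.4883 -0.1526  0.1466] t [-1.44  -0.162 -0.087]
w [ 0.005 -0.014  0.022]
[[274.29847325 343.15296868]]
```

View pics/w2.png

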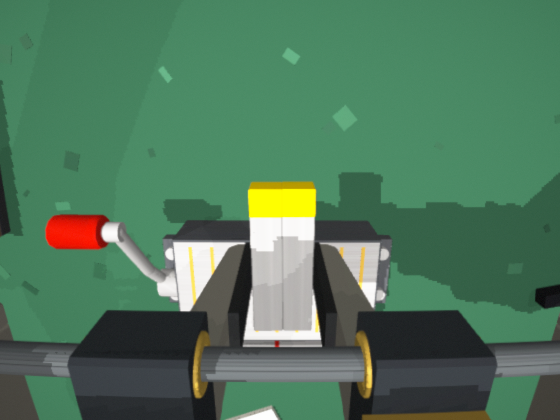

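The two bars hang even in the grip at (283,260), and the red mark shows at (277,344) between the finger tips. The lever knob is at (80,232). Now to measure the mark, the chuck's front edge and the bars.

```bash
python3 - <<'E'
from h import *
S=load("w2"); h=S["im"].astype(int)
k=(h[...,0]>130)&(h[...,1]<70)&(h[...,2]<70); k[:325]=0;k[365:]=0
v,u=np.nonzero(k);print("mark px",u.min(),u.max(),v.min(),v.max(),u.mean(),v.mean())
print("mark z.053",atz(S,[(u.mean(),v.mean())],.053).round(4))
g=h.sum(2)
# front edge of top: dark->bright going down in columns
E=[]
for c in list(range(182,205))+list(range(350,376)):
    col=g[228:252,c]; E.append((c,228+np.argmax(np.diff(col))+.5))
P=atz(S,E,.05); q=np.polyfit(P[:,1],P[:,0],1); yaw=-np.degrees(np.arctan(q[0]));print("front yaw",yaw, "x at y=-.17",np.polyval(q,-.17), "resid",np.std(P[:,0]-np.polyval(q,P[:,1])))
# rail line: bright strip near row 342
for c in (250,262,290,300,315): print(c,g[330:356,c])
# bar sides & ends
zb=.1466+.0084
for r in (225,260,290): print(r,[int(x) for x in g[r,240:326]])
E
```

```text
mark px 275 278 341 346 276.3888888888889 343.3888888888889
mark z.053 [[ 0.6165 -0.1698  0.053 ]]
front yaw -6.268058278462407 x at y=-.17 0.51753681182454 resid 3.985038566608185e-05
250 [722 726 729 729 731 731 722 716 708 624 382 375 365 339 420 540 480 226
 163 184 187 188 208 236 259 284]
262 [574 710 731 733 733 732 722 720 712 641 387 372 366 346 417 534 491 227
 160 184 198 217 221 239 257 287]
290 [617 714 733 734 735 732 726 725 722 645 376 342 376 376 412 502 496 224
 158 180 199 216 225 236 263 284]
300 [641 734 748 748 749 747 744 744 737 666 387 361 398 395 435 533 519 236
 158 183 202 215 231 235 261 287]
315 [656 662 718 746 750 747 744 744 735 658 404 395 399 397 438 536 501 226
 162 186 199 212 227 241 262 290]
225 [169, 167, 173, 166, 176, 177, 183, 182, 200, 357, 660, 743, 750, 749, 747, 747, 745, 744, 744, 744, 744, 744, 744, 744, 747, 747, 747, 748, 750, 752, 753, 753, 749, 747, 745, 747, 747, 747, 747, 747, 738, 676, 697, 747, 752, 751, 748, 748, 747, 747, 748, 747, 747, 747, 747, 747, 747, 747, 749, 750, 751, 753, 754, 754, 752, 749, 749, 747, 749, 750, 749, 
[... 207 characters left out ...]
593, 596, 596, 607, 609, 604, 594, 591, 592, 587, 591, 593, 595, 591, 571, 538, 565, 600, 600, 597, 591, 588, 588, 590, 592, 588, 589, 585, 589, 589, 592, 593, 597, 603, 608, 587, 567, 553, 546, 545, 546, 550, 548, 551, 548, 458, 271, 104, 68, 77, 78, 77, 74, 82, 83, 89, 132, 221, 260]
290 [79, 77, 77, 76, 77, 75, 71, 77, 73, 78, 179, 433, 553, 522, 539, 544, 541, 541, 535, 537, 534, 537, 536, 536, 532, 531, 533, 531, 538, 539, 552, 553, 553, 547, 540, 540, 541, 541, 541, 537, 540, 525, 492, 511, 538, 546, 544, 540, 536, 538, 540, 538, 536, 539, 537, 539, 538, 540, 541, 543, 550, 555, 556, 549, 546, 543, 542, 546, 545, 544, 543, 533, 557, 387, 153, 67, 66, 64, 66, 60, 70, 67, 74, 79, 75, 82]
```

```bash
python3 - <<'E'
from h import *
S=load("w2"); a=cv2.resize(S["im"][170:360,160:400],None,fx=3,fy=3,interpolation=2); cv2.imwrite("pics/crop2.png",a[:,:,::-1])
E
```

```text
(no output)
```

View pics/crop2.png

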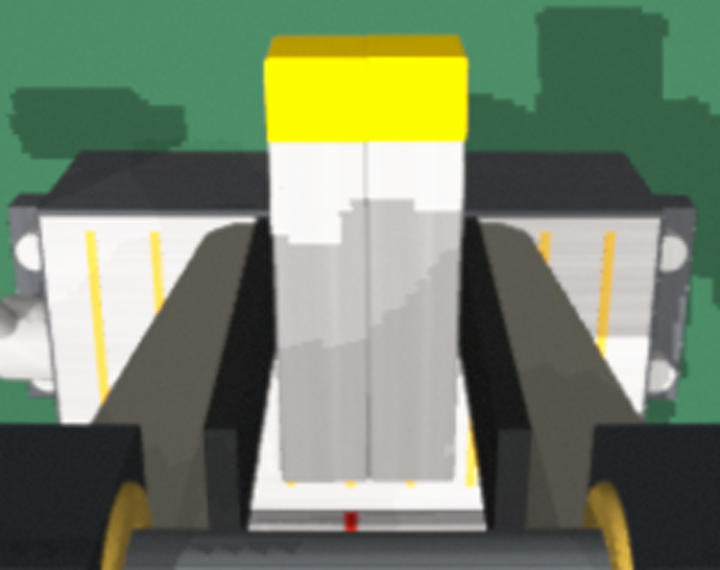

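```bash
python3 - <<'E'
from h import *
S=load("w2")
print("cam",S["o"].round(3))
F=atz(S,[(250,339.4),(262,339.5),(300,339.6),(315,339.5)],.05);print("rail",F.round(4))
M=atz(S,[(276.4,339.5)],.05)[0];print("mark",M.round(4))
yaw=np.radians(-6.2);ux=np.array([np.cos(yaw),np.sin(yaw)]);uy=np.array([-ux[1],ux[0]])
Fe=atz(S,[(190,241),(370,241)],.05);print("front->mark along x",[(M[:2]-f[:2])@ux for f in Fe])
# bars top corners
zb=.155
B=atz(S,[(281.4,225),(282.2,320),(254.5,329.8),(311.5,329.8),(249.3,189),(315.2,189)],zb);print(B.round(4))
print("depth bar",dep(S,[(265,230),(300,230),(265,300),(300,300)])[:,2])
pl=(B[2]+B[3])/2;pa=(B[4]+B[5])/2;d=pl-pa;print("len",np.hypot(*d[:2]),"yaw",np.degrees(np.arctan2(d[1],d[0])),"w",np.linalg.norm(B[2]-B[3]),np.linalg.norm(B[4]-B[5]))
c=(pl+pa)/2;s=ctrl.read_state();print("centre",c,"minus tcp",c[:2]-s["ee_pos"][:2])
e=M[:2]-pl[:2];print("plain->mark, chuck x,y mm",e@ux*1000,e@uy*1000)
T=R.from_rotvec(s["tcp_rot"]).as_matrix();print("tool y yaw",np.degrees(np.arctan2(T[1,1],T[0,1])),T.round(3))
E
```

```text
cam [ 0.405 -0.144  0.317]
rail [[ 0.6121 -0.1936  0.05  ]
 [ 0.6133 -0.1827  0.05  ]
 [ 0.617  -0.1482  0.05  ]
 [ 0.6184 -0.1346  0.05  ]]
mark [ 0.6147 -0.1696  0.05  ]
front->mark along x [np.float64(0.09701855340255124), np.float64(0.09777384444143748)]
[[ 0.465  -0.1497  0.155 ]
 [ 0.5196 -0.1549  0.155 ]
 [ 0.5244 -0.1706  0.155 ]
 [ 0.5276 -0.1396  0.155 ]
 [ 0.4452 -0.1631  0.155 ]
 [ 0.4485 -0.1318  0.155 ]]
depth bar [0.15493216 0.1555777  0.15409497 0.15455455]
len 0.07951330762379134 yaw -5.54535316484948 w 0.03119190619528548 0.03138563732709086
centre [ 0.48642345 -0.15128591  0.155     ] minus tcp [-0.00219107  0.00111675]
plain->mark, chuck x,y mm 89.71836654231497 -4.859934066769739
tool y yaw 84.17259159504097 [[-0.995  0.102 -0.001]
 [ 0.102  0.995  0.001]
 [ 0.001  0.    -1.   ]]
```

```bash
python3 -m jog '[{"tx":-0.7,"ty":-0.04,"tz":0,"wx":0,"wy":0,"wz":0.07},{"tx":-1.5,"ty":-0.1,"tz":0.2,"wx":0,"wy":0,"wz":0.07},{"tx":-2.0,"ty":-0.13,"tz":0.8,"wx":0,"wy":0,"wz":0.07},{"tx":-2.0,"ty":-0.13,"tz":1.4,"wx":0,"wy":0,"wz":0.07},{"tx":-2.0,"ty":-0.13,"tz":1.7,"wx":0,"wy":0,"wz":0.07}]';python3 -m jog '[{"tx":0,"ty":0,"tz":0,"wx":0,"wy":0,"wz":0},{"tx":0,"ty":0,"tz":0,"wx":0,"wy":0,"wz":0},{"tx":0,"ty":0,"tz":0,"wx":0,"wy":0,"wz":0}]'; python3 -c "
from h import *
rel([.545,-.165,.0576],np.radians(83.8)); S=snap('wrist'); save('w3',S)
a=cv2.resize(S['im'][150:370,140:420],None,fx=2.8,fy=2.7,interpolation=2); cv2.imwrite('pics/crop3.png',a[:,:,::-1])"
```

```text
clock: 5.85
ee_pos: [0.567, -0.1651, 0.0768]
tcp_rot: [-0.17, -3.133, -0.001]
ft_force: [0.4, 0.5, -3.7]
gripper_width: 0.0308
grip_force: 45.0
clock: 6.15
ee_pos: [0.5687, -0.1669, 0.0808]
tcp_rot: [0.173, 3.135, -0.0]
ft_force: [-0.4, -0.6, -3.2]
gripper_width: 0.0316
grip_force: 45.0
now [ 0.5687 -0.1669  0.0808] t [ 0.596 -0.017  0.578]
w [-0.001  0.022 -0.019]
```

View pics/crop3.png

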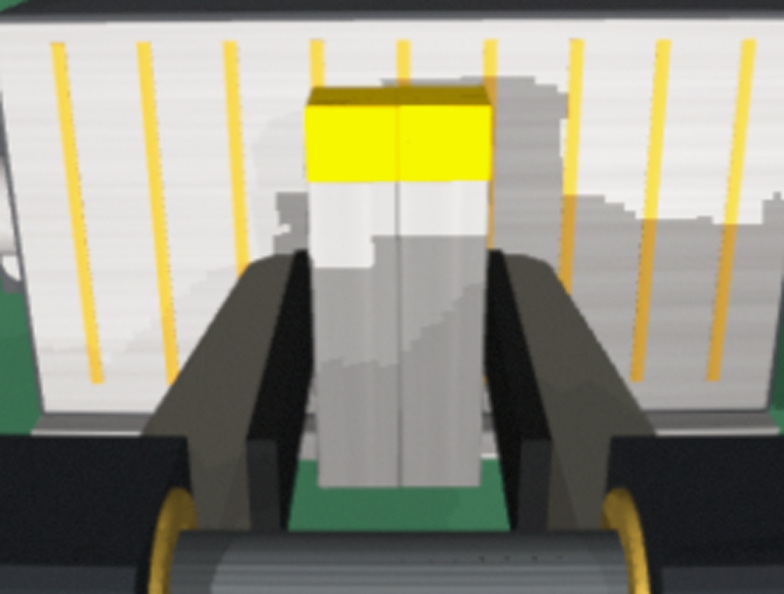

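The bars hang over the chuck with their seam at crop x≈398, against the middle stripe (5th of 9) at x≈403. The rail's foot line is at crop y≈413. I work out the remaining shifts.

```bash
python3 - <<'E'
from h import *
S=load("w3"); p=lambda x,y:(140+x/2.8-.3,150+y/2.7-.3)
z=.05
L=atz(S,[p(42,411),p(768,410)],z); Fr=atz(S,[p(60,18),p(740,18)],z)
st=atz(S,[p(403,45)],z)[0]; mid=(L[0]+L[1])/2
d=L[1]-L[0]; print("rail len",np.linalg.norm(d),"yaw",-np.degrees(np.arctan2(d[0],d[1])),"mid",mid.round(4),L.round(4))
yaw=-np.arctan2(d[0],d[1]); ux=np.array([np.cos(yaw),np.sin(yaw)]);uy=np.array([-ux[1],ux[0]])
print("depth front->rail",(mid-Fr[0])[:2]@ux,(mid-Fr[1])[:2]@ux,"stripe lateral vs mid",(st-mid)[:2]@uy)
B=atz(S,[p(318,485),p(481,485),p(305,104),p(491,104)],.0808+.0084)
pl=(B[0]+B[1])/2;pa=(B[2]+B[3])/2;b=pl-pa;print("len",np.hypot(*b[:2]),"w",np.linalg.norm(B[0]-B[1]),np.linalg.norm(B[2]-B[3]),"yaw",np.degrees(np.arctan2(b[1],b[0])))
for q in (mid,st): print("plain->rail",(q-pl)[:2]@ux,"lat",(q-pl)[:2]@uy,"lat painted",(q-pa)[:2]@uy)
print("dep bar",dep(S,[p(350,210),p(440,210),p(350,450)])[:,2], "dep chuck",dep(S,[p(100,150),p(700,150)])[:,2])
E
```

```text
rail len 0.17258660719635577 yaw -6.287319827721311 mid [ 0.6147 -0.1695  0.05  ] [[ 0.6052 -0.2552  0.05  ]
 [ 0.6241 -0.0837  0.05  ]]
depth front->rail 0.09710082621051218 0.09702442636440434 stripe lateral vs mid -0.0006687164489294038
len 0.0797067190324569 w 0.031854909090894425 0.03157331417384522 yaw -6.098181141080993
plain->rail 0.00855120087088435 lat 0.0014938096445038 lat painted 0.0017569284449103304
plain->rail -0.08246266390261608 lat 0.0008250931955743977 lat painted 0.001088211995980928
dep bar [0.08949114 0.0891538  0.08700373] dep chuck [0.05076936 0.05063615]
```

```bash
python3 -m jog '[{"tx":0,"ty":0.03,"tz":0.25,"wx":0,"wy":0,"wz":0.03},{"tx":0,"ty":0.03,"tz":0.45,"wx":0,"wy":0,"wz":0.03},{"tx":0,"ty":0.03,"tz":0.5,"wx":0,"wy":0,"wz":0.03},{"tx":0,"ty":0.03,"tz":0.5,"wx":0,"wy":0,"wz":0.03},{"tx":0,"ty":0.03,"tz":0.5,"wx":0,"wy":0,"wz":0.03}]'
```

```text
clock: 6.7
ee_pos: [0.5681, -0.1658, 0.0593]
tcp_rot: [-0.178, -3.136, 0.0]
ft_force: [0.9, 0.8, -3.8]
gripper_width: 0.0315
grip_force: 45.0
```

```bash
python3 -m jog '[{"tx":0,"ty":0,"tz":0.02,"wx":0,"wy":0,"wz":0},{"tx":0,"ty":0,"tz":0.03,"wx":0,"wy":0,"wz":0},{"tx":0,"ty":0,"tz":0.03,"wx":0,"wy":0,"wz":0}]';python3 -m jog '[{"tx":0,"ty":0,"tz":0.015,"wx":0,"wy":0,"wz":0},{"tx":0,"ty":0,"tz":0.015,"wx":0,"wy":0,"wz":0}]'
```

```text
clock: 7.0
ee_pos: [0.5681, -0.1657, 0.0583]
tcp_rot: [0.178, 3.136, 0.0]
ft_force: [-0.6, -0.5, -3.1]
gripper_width: 0.0313
grip_force: 45.0
clock: 7.2
ee_pos: [0.5682, -0.1657, 0.0577]
tcp_rot: [0.178, 3.136, -0.0]
ft_force: [0.6, 0.0, -2.9]
gripper_width: 0.0313
grip_force: 45.0
```

```bash
python3 -m jog '[{"tx":0,"ty":0,"tz":0.02,"wx":0,"wy":0,"wz":0},{"tx":0,"ty":0,"tz":0.02,"wx":0,"wy":0,"wz":0}]';python3 -m jog '[{"tx":0,"ty":0,"tz":0.015,"wx":0,"wy":0,"wz":0},{"tx":0,"ty":0,"tz":0.015,"wx":0,"wy":0,"wz":0}]'
```

```text
clock: 7.4
ee_pos: [0.5682, -0.1657, 0.0576]
tcp_rot: [0.178, 3.136, 0.0]
ft_force: [-1.9, 1.0, 5.3]
gripper_width: 0.0314
grip_force: 45.0
clock: 7.6
ee_pos: [0.5682, -0.1657, 0.0575]
tcp_rot: [0.178, 3.136, 0.001]
ft_force: [-4.1, 1.7, 9.7]
gripper_width: 0.0315
grip_force: 45.0
```

```bash
python3 -m jog '[{"tx":0,"ty":0,"tz":-0.02,"wx":0,"wy":0,"wz":0},{"tx":-0.08,"ty":0,"tz":-0.02,"wx":0,"wy":0,"wz":0},{"tx":-0.15,"ty":0,"tz":-0.02,"wx":0,"wy":0,"wz":0},{"tx":-0.17,"ty":0,"tz":-0.02,"wx":0,"wy":0,"wz":0},{"tx":-0.17,"ty":0,"tz":-0.02,"wx":0,"wy":0,"wz":0}]' - 15;python3 -m jog '[{"tx":-0.03,"ty":0,"tz":0,"wx":0,"wy":0,"wz":0},{"tx":-0.03,"ty":0,"tz":0,"wx":0,"wy":0,"wz":0}]'
```

```text
clock: 8.1
ee_pos: [0.5744, -0.1666, 0.0576]
tcp_rot: [-0.178, -3.136, -0.0]
ft_force: [-4.5, 0.3, 6.6]
gripper_width: 0.0317
grip_force: 15.0
clock: 8.3
ee_pos: [0.5755, -0.1668, 0.0575]
tcp_rot: [-0.179, -3.135, -0.0]
ft_force: [-4.2, 1.1, 5.9]
gripper_width: 0.032
grip_force: 15.0
```

```bash
for i in 1; do python3 -m jog '[{"tx":-0.04,"ty":0,"tz":0,"wx":0,"wy":0,"wz":0},{"tx":-0.04,"ty":0,"tz":0,"wx":0,"wy":0,"wz":0}]'; python3 -m jog '[{"tx":-0.04,"ty":0,"tz":0,"wx":0,"wy":0,"wz":0},{"tx":-0.04,"ty":0,"tz":0,"wx":0,"wy":0,"wz":0}]'; done
```

```text
clock: 8.5
ee_pos: [0.5772, -0.167, 0.0576]
tcp_rot: [-0.179, -3.136, -0.0]
ft_force: [-5.4, 0.9, 6.9]
gripper_width: 0.0317
grip_force: 15.0
clock: 8.7
ee_pos: [0.578, -0.1671, 0.0575]
tcp_rot: [-0.179, -3.134, -0.001]
ft_force: [-6.4, 0.8, 7.7]
gripper_width: 0.0318
grip_force: 15.0
```

```bash
python3 -m jog '[{"tx":-0.04,"ty":0,"tz":0,"wx":0,"wy":0,"wz":0},{"tx":-0.04,"ty":0,"tz":0,"wx":0,"wy":0,"wz":0}]'; python3 -m jog '[{"tx":-0.04,"ty":0,"tz":0,"wx":0,"wy":0,"wz":0},{"tx":-0.04,"ty":0,"tz":0,"wx":0,"wy":0,"wz":0}]'
```

```text
clock: 8.9
ee_pos: [0.5781, -0.1671, 0.0575]
tcp_rot: [-0.178, -3.131, -0.002]
ft_force: [-9.6, 1.5, 12.1]
gripper_width: 0.0317
grip_force: 15.0
clock: 9.1
ee_pos: [0.5785, -0.1672, 0.0573]
tcp_rot: [-0.178, -3.128, -0.002]
ft_force: [-12.1, 1.9, 13.3]
gripper_width: 0.0318
grip_force: 15.0
```

```bash
python3 -m jog '[{"tx":-0.05,"ty":0,"tz":-0.02,"wx":0,"wy":0,"wz":0},{"tx":-0.05,"ty":0,"tz":-0.02,"wx":0,"wy":0,"wz":0},{"tx":-0.05,"ty":0,"tz":-0.02,"wx":0,"wy":0,"wz":0}]'; python3 -m jog '[{"tx":0.05,"ty":0,"tz":-0.02,"wx":0,"wy":0,"wz":0},{"tx":0.05,"ty":0,"tz":-0.02,"wx":0,"wy":0,"wz":0}]' - 4; python3 -m jog '[{"tx":0,"ty":0,"tz":0,"wx":0,"wy":0,"wz":0},{"tx":0,"ty":0,"tz":0,"wx":0,"wy":0,"wz":0},{"tx":0,"ty":0,"tz":0,"wx":0,"wy":0,"wz":0}]' 0.3
```

```text
clock: 9.4
ee_pos: [0.5786, -0.1672, 0.0573]
tcp_rot: [-0.178, -3.125, -0.003]
ft_force: [-14.6, 2.2, 12.0]
gripper_width: 0.032
grip_force: 15.0
clock: 9.6
ee_pos: [0.5801, -0.1673, 0.0576]
tcp_rot: [-0.178, -3.132, -0.001]
ft_force: [-5.1, 0.0, -1.2]
gripper_width: 0.0318
grip_force: 4.0
clock: 9.9
ee_pos: [0.5837, -0.1673, 0.0591]
tcp_rot: [0.178, 3.134, -0.0]
ft_force: [-0.6, 0.1, 0.4]
gripper_width: 0.0541
grip_force: 0.0
```

```bash
python3 -m jog '[{"tx":0,"ty":0,"tz":-0.5,"wx":0,"wy":0,"wz":0},{"tx":0,"ty":0,"tz":-1.5,"wx":0,"wy":0,"wz":0},{"tx":0.5,"ty":0,"tz":-2.4,"wx":0,"wy":0,"wz":0},{"tx":1.2,"ty":0,"tz":-2.8,"wx":0,"wy":0,"wz":0},{"tx":1.5,"ty":0,"tz":-2.8,"wx":0,"wy":0,"wz":0}]';python3 -m jog '[{"tx":0,"ty":0,"tz":0,"wx":0,"wy":0,"wz":0},{"tx":0,"ty":0,"tz":0,"wx":0,"wy":0,"wz":0},{"tx":0,"ty":0,"tz":0,"wx":0,"wy":0,"wz":0}]'; python3 -c "
from h import *
S=snap('wrist'); save('w4',S); save('t4',snap('top'))
a=cv2.resize(S['im'][190:390,140:420],None,fx=2.8,fy=2.8,interpolation=2); cv2.imwrite('pics/crop4.png',a[:,:,::-1])"
```

```text
clock: 10.4
ee_pos: [0.5232, -0.1609, 0.1734]
tcp_rot: [0.179, 3.131, -0.001]
ft_force: [-0.2, -0.7, 0.5]
gripper_width: 0.06
grip_force: 0.0
clock: 10.7
ee_pos: [0.5233, -0.1604, 0.1695]
tcp_rot: [-0.178, -3.136, 0.0]
ft_force: [-0.8, 0.2, -0.5]
gripper_width: 0.0599
grip_force: 0.0
```

View pics/crop4.png

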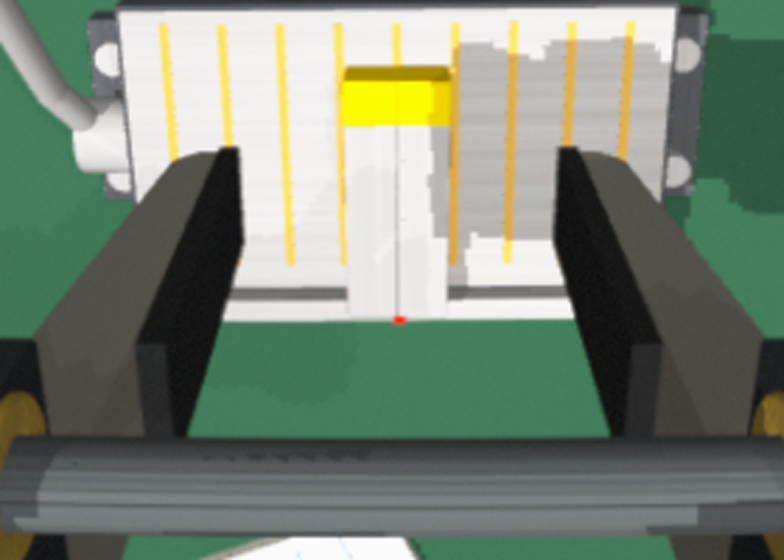

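The bars lie side by side: seam at crop (398,200), red mark at (400,320), middle stripe at (396,40), yellow ends to the front. I check numerically that the plain ends are home, and measure the lever.

```bash
python3 - <<'E'
from h import *
S=load("w4"); p=lambda x,y:(140+x/2.8-.3,190+y/2.8-.3)
g=S["im"].astype(int)
def edge(c,r0,r1,ch): 
    col=g[r0:r1,c,ch]; d=np.abs(np.diff(col)); i=d.argmax(); w=d[max(0,i-1):i+2]; return r0+np.arange(max(0,i-1),i+2)@w/w.sum()+.5
for c in range(264,300,5):
    # bright->dark-yellow top (blue channel drop) and yellow/yellow-dark
    r1=edge(c,205,217,2); rp=edge(c,228,240,2); rf=edge(c,186,200,0)
    P=np.r_[atz(S,[(c,r1)],.05),atz(S,[(c,rp)],.066),atz(S,[(c,rf)],.05)]
    ux=np.array([np.cos(np.radians(-6.2)),np.sin(np.radians(-6.2))])
    print(c,np.round([r1,rp,rf],1),"front->yellow mm",((P[0]-P[2])[:2]@ux*1000).round(1),"paintline->front",((P[1]-P[2])[:2]@ux*1000).round(1))
L=atz(S,[p(232,288),p(570,288)],.05);m=atz(S,[p(400,288)],.05)
print("rail",L.round(4)); 
# handle from wrist depth
h=g;k=(h[...,0]>130)&(h[...,1]<70)&(h[...,2]<70);k[:,150:]=0
v,u=np.nonzero(k);print("handle px",len(u))
if len(u): print(dep(S,np.c_[u,v]).mean(0).round(4))
S=load("t4");h=S["im"].astype(int);k=(h[...,0]>130)&(h[...,1]<70)&(h[...,2]<70);k[:235]=0;k[270:]=0;k[:,:350]=0;k[:,390:]=0
v,u=np.nonzero(k);P=dep(S,np.c_[u,v]);print("top handle",len(u),np.median(P,0).round(4),P[:,2].max())
# chuck geometry prediction
M=np.array([.616,-.170]);yaw=np.radians(-6.2);ux=np.array([np.cos(yaw),np.sin(yaw)]);uy=np.array([-ux[1],ux[0]]);O=M-.05*ux
for a in (0,.07,.15,.87,1.745):
    t=a-np.radians(50); q=O+ux*.1*np.sin(t)-uy*.1345; print(a,q.round(4),round(.032+.1*np.cos(t),4))
E
```

```text
264 [213.5 234.7 192.7] front->yellow mm 18.8 paintline->front 32.2
269 [213.3 234.7 192.7] front->yellow mm 18.6 paintline->front 32.2
274 [213.3 234.4 192.7] front->yellow mm 18.6 paintline->front 31.9
279 [213.3 234.3 192.7] front->yellow mm 18.6 paintline->front 31.8
284 [213.2 234.3 192.7] front->yellow mm 18.5 paintline->front 31.8
289 [213.2 234.3 192.6] front->yellow mm 18.6 paintline->front 31.9
294 [213.2 234.4 192.5] front->yellow mm 18.7 paintline->front 32.1
299 [213.4 234.4 192.5] front->yellow mm 18.9 paintline->front 32.1
rail [[ 0.609  -0.2254  0.05  ]
 [ 0.6219 -0.1123  0.05  ]]
handle px 1529
[ 0.4756 -0.2893  0.1062]
top handle 83 [ 0.4749 -0.2901  0.1071] 1.5611700561422641
0 [ 0.4756 -0.29  ] 0.0963
0.07 [ 0.4803 -0.2905] 0.1015
0.15 [ 0.486  -0.2912] 0.107
0.87 [ 0.5515 -0.2983] 0.132
1.745 [ 0.6279 -0.3066] 0.0963
```

Flush to within measurement error. To be sure, I'll give a light nudge on both yellow ends with the shut fingers.

```bash
python3 -m jog '[{"tx":0.25,"ty":0,"tz":0,"wx":0,"wy":0,"wz":0},{"tx":0.25,"ty":0,"tz":0.7,"wx":0,"wy":0,"wz":0},{"tx":0.25,"ty":0,"tz":1.4,"wx":0,"wy":0,"wz":0},{"tx":0.25,"ty":0,"tz":2.0,"wx":0,"wy":0,"wz":0},{"tx":0.25,"ty":0,"tz":2.3,"wx":0,"wy":0,"wz":0}]' -1 20; python3 -m jog '[{"tx":0,"ty":0,"tz":0.2,"wx":0,"wy":0,"wz":0},{"tx":0,"ty":0,"tz":0.4,"wx":0,"wy":0,"wz":0},{"tx":0,"ty":0,"tz":0.45,"wx":0,"wy":0,"wz":0},{"tx":0,"ty":0,"tz":0.45,"wx":0,"wy":0,"wz":0},{"tx":0,"ty":0,"tz":0.45,"wx":0,"wy":0,"wz":0}]'; python3 -c "
from h import *
rel([.5266,-.1603,.058],np.radians(83.8))"
```

```text
clock: 11.3
ee_pos: [0.511, -0.159, 0.0765]
tcp_rot: [-0.178, -3.133, -0.001]
ft_force: [-0.7, -1.1, 0.2]
gripper_width: 0.0221
grip_force: 0.0
clock: 11.8
ee_pos: [0.5134, -0.1595, 0.0612]
tcp_rot: [0.178, 3.135, -0.0]
ft_force: [-1.1, 0.6, -0.5]
gripper_width: 0.0008
grip_force: 0.0
now [ 0.5134 -0.1595  0.0612] t [-0.331  0.018  0.082]
w [-0.001  0.013 -0.051]
```

```bash
python3 -m jog '[{"tx":-0.1,"ty":0,"tz":0.05,"wx":0,"wy":0,"wz":0},{"tx":-0.2,"ty":0,"tz":0.05,"wx":0,"wy":0,"wz":0},{"tx":-0.28,"ty":0,"tz":0.05,"wx":0,"wy":0,"wz":0},{"tx":-0.3,"ty":0,"tz":0.05,"wx":0,"wy":0,"wz":0}]'; python3 -m jog '[{"tx":-0.04,"ty":0,"tz":0,"wx":0,"wy":0,"wz":0},{"tx":-0.06,"ty":0,"tz":0,"wx":0,"wy":0,"wz":0},{"tx":-0.06,"ty":0,"tz":0,"wx":0,"wy":0,"wz":0}]'
```

```text
clock: 12.2
ee_pos: [0.5254, -0.1608, 0.0587]
tcp_rot: [0.178, 3.136, -0.0]
ft_force: [-0.6, 0.3, -0.4]
gripper_width: 0.0001
grip_force: 0.0
clock: 12.5
ee_pos: [0.5271, -0.161, 0.0585]
tcp_rot: [-0.178, -3.136, -0.0]
ft_force: [-0.0, -0.1, -0.5]
gripper_width: 0.0003
grip_force: 0.0
```

```bash
python3 -m jog '[{"tx":-0.04,"ty":0,"tz":0,"wx":0,"wy":0,"wz":0},{"tx":-0.06,"ty":0,"tz":0,"wx":0,"wy":0,"wz":0},{"tx":-0.06,"ty":0,"tz":0,"wx":0,"wy":0,"wz":0}]'; python3 -m jog '[{"tx":-0.04,"ty":0,"tz":0,"wx":0,"wy":0,"wz":0},{"tx":-0.06,"ty":0,"tz":0,"wx":0,"wy":0,"wz":0},{"tx":-0.06,"ty":0,"tz":0,"wx":0,"wy":0,"wz":0}]'
```

```text
clock: 12.8
ee_pos: [0.5273, -0.1611, 0.0582]
tcp_rot: [-0.178, -3.132, -0.001]
ft_force: [-5.5, 0.5, 4.5]
gripper_width: 0.0006
grip_force: 2.9
clock: 13.1
ee_pos: [0.5274, -0.1611, 0.0579]
tcp_rot: [-0.179, -3.127, -0.003]
ft_force: [-11.0, 0.9, 7.6]
gripper_width: 0.0004
grip_force: 5.4
```

Home: the arm stalls at 11 N with no travel. Back off, rise, and go in front of the lever handle. It was measured at (0.475,-0.290), top z 0.107, matching the prediction for the off position.

```bash
python3 -m jog '[{"tx":0.3,"ty":0,"tz":-0.02,"wx":0,"wy":0,"wz":0},{"tx":0.5,"ty":0,"tz":-0.5,"wx":0,"wy":0,"wz":0},{"tx":0.6,"ty":0,"tz":-1.3,"wx":0,"wy":0,"wz":0},{"tx":0.7,"ty":0,"tz":-2.2,"wx":0,"wy":0,"wz":0},{"tx":0.8,"ty":0,"tz":-2.5,"wx":0,"wy":0,"wz":0}]'; python3 -c "
from h import *
rel([.432,-.289,.15],np.radians(83.8))"
```

```text
clock: 13.6
ee_pos: [0.5021, -0.1585, 0.162]
tcp_rot: [0.178, 3.13, -0.001]
ft_force: [0.0, 0.4, -0.1]
gripper_width: 0.0006
grip_force: 0.0
now [ 0.5021 -0.1585  0.162 ] t [ 1.372 -3.439  0.292]
w [-0.004  0.066 -0.053]
```

```bash
python3 -m jog '[{"tx":0.4,"ty":-0.8,"tz":0,"wx":0,"wy":0,"wz":0},{"tx":0.8,"ty":-1.7,"tz":0,"wx":0,"wy":0,"wz":0},{"tx":1.2,"ty":-2.6,"tz":0,"wx":0,"wy":0,"wz":0},{"tx":1.45,"ty":-3.3,"tz":0,"wx":0,"wy":0,"wz":0},{"tx":1.45,"ty":-3.4,"tz":0.1,"wx":0,"wy":0,"wz":0}]';  python3 -m jog '[{"tx":0,"ty":0,"tz":0,"wx":0,"wy":0,"wz":0},{"tx":0,"ty":0,"tz":0,"wx":0,"wy":0,"wz":0},{"tx":0,"ty":0,"tz":0,"wx":0,"wy":0,"wz":0}]'; python3 -c "
from h import *
rel([.432,-.289,.083],np.radians(83.8))"
```

```text
clock: 14.1
ee_pos: [0.4248, -0.2903, 0.1547]
tcp_rot: [0.188, 3.135, -0.003]
ft_force: [-0.5, 0.6, -0.1]
gripper_width: 0.0005
grip_force: 0.0
clock: 14.4
ee_pos: [0.4279, -0.285, 0.1543]
tcp_rot: [-0.174, -3.137, -0.001]
ft_force: [0.0, -0.4, -0.8]
gripper_width: 0.0006
grip_force: 0.0
now [ 0.4279 -0.285   0.1543] t [-0.114 -0.088  1.783]
w [ 0.006 -0.001 -0.027]
```

```bash
python3 -m jog '[{"tx":0,"ty":-0.1,"tz":0.6,"wx":0,"wy":0,"wz":0},{"tx":0,"ty":-0.1,"tz":1.2,"wx":0,"wy":0,"wz":0},{"tx":0,"ty":-0.1,"tz":1.7,"wx":0,"wy":0,"wz":0},{"tx":0,"ty":-0.1,"tz":1.75,"wx":0,"wy":0,"wz":0},{"tx":0,"ty":-0.1,"tz":1.75,"wx":0,"wy":0,"wz":0}]';  python3 -m jog '[{"tx":-0.2,"ty":0,"tz":0,"wx":0,"wy":0,"wz":0},{"tx":-0.4,"ty":0,"tz":0,"wx":0,"wy":0,"wz":0},{"tx":-0.6,"ty":0,"tz":0,"wx":0,"wy":0,"wz":0},{"tx":-0.8,"ty":0,"tz":0,"wx":0,"wy":0,"wz":0},{"tx":-1.0,"ty":0,"tz":0,"wx":0,"wy":0,"wz":0}]'; python3 -c "
from h import *
rel([.606,-.3077,.083],np.radians(83.8))"
```

```text
clock: 14.9
ee_pos: [0.4269, -0.2897, 0.0845]
tcp_rot: [-0.176, -3.136, -0.001]
ft_force: [0.8, -0.7, 0.3]
gripper_width: 0.0002
grip_force: 0.0
clock: 15.4
ee_pos: [0.4659, -0.2948, 0.0844]
tcp_rot: [-0.178, -3.134, -0.001]
ft_force: [-3.8, 0.5, 0.7]
gripper_width: 0.0
grip_force: 1.7
now [ 0.4659 -0.2948  0.0844] t [-3.517  0.078  0.027]
w [ 0.006 -0.021 -0.053]
```

```bash
python3 -m jog '[{"tx":-0.3,"ty":0,"tz":0,"wx":0,"wy":0,"wz":0},{"tx":-0.6,"ty":0.01,"tz":0,"wx":0,"wy":0,"wz":0},{"tx":-0.9,"ty":0.02,"tz":0,"wx":0,"wy":0,"wz":0},{"tx":-1.2,"ty":0.03,"tz":0,"wx":0,"wy":0,"wz":0},{"tx":-1.5,"ty":0.04,"tz":0,"wx":0,"wy":0,"wz":0}]';  python3 -m jog '[{"tx":-0.3,"ty":0,"tz":0,"wx":0,"wy":0,"wz":0},{"tx":-0.6,"ty":0.01,"tz":0,"wx":0,"wy":0,"wz":0},{"tx":-0.9,"ty":0.02,"tz":0,"wx":0,"wy":0,"wz":0},{"tx":-1.2,"ty":0.03,"tz":0,"wx":0,"wy":0,"wz":0},{"tx":-1.5,"ty":0.04,"tz":0,"wx":0,"wy":0,"wz":0}]'; python3 -c "
from h import *
rel([.606,-.3077,.083],np.radians(83.8))"
```

```text
clock: 15.9
ee_pos: [0.5275, -0.3006, 0.0847]
tcp_rot: [0.178, 3.136, -0.001]
ft_force: [-2.8, -1.3, 0.5]
gripper_width: 0.0003
grip_force: 0.9
clock: 16.4
ee_pos: [0.5868, -0.3054, 0.0845]
tcp_rot: [-0.178, -3.136, -0.0]
ft_force: [-1.6, -1.2, 0.1]
gripper_width: 0.0003
grip_force: 1.0
now [ 0.5868 -0.3054  0.0845] t [-0.483 -0.002  0.036]
w [ 0.    -0.003 -0.05 ]
```

```bash
python3 -m jog '[{"tx":-0.15,"ty":0,"tz":0,"wx":0,"wy":0,"wz":0},{"tx":-0.3,"ty":0,"tz":0,"wx":0,"wy":0,"wz":0},{"tx":-0.4,"ty":0,"tz":0,"wx":0,"wy":0,"wz":0},{"tx":-0.45,"ty":0,"tz":0,"wx":0,"wy":0,"wz":0},{"tx":-0.45,"ty":0,"tz":0,"wx":0,"wy":0,"wz":0}]';  python3 -m jog '[{"tx":-0.04,"ty":0,"tz":0,"wx":0,"wy":0,"wz":0},{"tx":-0.08,"ty":0,"tz":0,"wx":0,"wy":0,"wz":0},{"tx":-0.08,"ty":0,"tz":0,"wx":0,"wy":0,"wz":0}]'
```

```text
clock: 16.9
ee_pos: [0.6042, -0.3071, 0.0846]
tcp_rot: [0.178, 3.136, 0.001]
ft_force: [-0.4, -1.1, -0.4]
gripper_width: 0.0006
grip_force: 0.3
clock: 17.2
ee_pos: [0.6071, -0.3075, 0.0846]
tcp_rot: [-0.178, -3.136, -0.001]
ft_force: [-1.1, 0.5, -0.2]
gripper_width: 0.0006
grip_force: 0.8
```

```bash
python3 -m jog '[{"tx":-0.05,"ty":0,"tz":0,"wx":0,"wy":0,"wz":0},{"tx":-0.1,"ty":0,"tz":0,"wx":0,"wy":0,"wz":0},{"tx":-0.1,"ty":0,"tz":0,"wx":0,"wy":0,"wz":0}]';  python3 -m jog '[{"tx":-0.04,"ty":0,"tz":0,"wx":0,"wy":0,"wz":0},{"tx":-0.08,"ty":0,"tz":0,"wx":0,"wy":0,"wz":0},{"tx":-0.08,"ty":0,"tz":0,"wx":0,"wy":0,"wz":0}]'
```

```text
clock: 17.5
ee_pos: [0.6074, -0.3075, 0.0832]
tcp_rot: [-0.179, -3.129, -0.004]
ft_force: [-8.5, 3.2, 1.0]
gripper_width: 0.0001
grip_force: 4.4
clock: 17.8
ee_pos: [0.6076, -0.3075, 0.0821]
tcp_rot: [-0.179, -3.122, -0.006]
ft_force: [-13.0, 3.8, 1.4]
gripper_width: 0.0002
grip_force: 7.1
```

At its stop (13 N, no travel, at the predicted position). Back off, rise and check.

```bash
python3 -m jog '[{"tx":0.3,"ty":0,"tz":0,"wx":0,"wy":0,"wz":0},{"tx":0.6,"ty":-0.1,"tz":-0.2,"wx":0,"wy":0,"wz":0},{"tx":0.9,"ty":-0.2,"tz":-1,"wx":0,"wy":0,"wz":0},{"tx":1.2,"ty":-0.2,"tz":-2,"wx":0,"wy":0,"wz":0},{"tx":1.9,"ty":-0.2,"tz":-2.8,"wx":0,"wy":0,"wz":0}]'; python3 -m jog '[{"tx":0.7,"ty":0,"tz":0,"wx":0,"wy":0,"wz":0},{"tx":1.4,"ty":0,"tz":0,"wx":0,"wy":0,"wz":0},{"tx":1.6,"ty":0,"tz":0,"wx":0,"wy":0,"wz":0},{"tx":1.6,"ty":0,"tz":0,"wx":0,"wy":0,"wz":0},{"tx":1.6,"ty":0,"tz":0,"wx":0,"wy":0,"wz":0}]'; python3 - <<'E'
from h import *
S=snap("side");save("s5",S);h=S["im"].astype(int);T=snap("top");save("t5",T)
a=cv2.resize(h[130:255,250:410].astype(np.uint8),None,fx=2.5,fy=2.5,interpolation=2);b=cv2.resize(T["im"][185:285,190:390],None,fx=2,fy=3.125,interpolation=2)
b=cv2.resize(T["im"][190:268,285:388],(400,312),interpolation=2); cv2.imwrite("pics/crop5.png",np.hstack([a[:312],b])[:,:,::-1])
h=T["im"].astype(int);k=(h[...,0]>120)&(h[...,1]<70)&(h[...,2]<70);k[:185]=0;k[270:]=0;k[:,345:350];k[:,:345]=0;k[:,392:]=0
v,u=np.nonzero(k);print(len(u),u.mean(),v.mean(),np.median(dep(T,np.c_[u,v]),0))
E
```

```text
clock: 18.3
ee_pos: [0.5395, -0.3089, 0.1997]
tcp_rot: [0.177, 3.132, -0.003]
ft_force: [0.4, -0.3, -0.2]
gripper_width: 0.0006
grip_force: 0.0
clock: 18.8
ee_pos: [0.4756, -0.301, 0.1972]
tcp_rot: [0.177, 3.134, -0.001]
ft_force: [0.9, -0.5, 0.1]
gripper_width: 0.0006
grip_force: 0.0
84 370.8333333333333 205.16666666666666 [ 0.62607826 -0.30811043  0.10489208]
```

View pics/crop5.png

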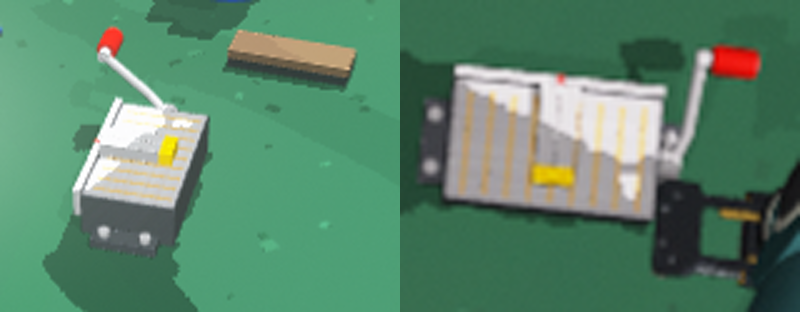

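The lever leans to the back (handle at crop (735,62), measured at (0.626,-0.308,0.105), against a predicted on position of (0.628,-0.307) with its top at z 0.108). The bars lie at the mark with yellow ends to the front at (553,176), and the gripper is clear.

```bash
python3 -c "
from station import ctrl
print(ctrl.finish_job())"
```

```text
the job is handed in; nothing more can be done
None
```

I laid the two yellow-ended bars side by side on the chuck, astride the red mark and up against the back rail, then swung the lever to its on stop; the job was handed in after about 19 s, and no verdict came back.

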